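# Press a brass bushing home in a bearing housing

### The arm

A 6-joint arm with a two-finger parallel gripper is mounted at the origin on a cart in front of the work surface, level with it; the furniture and walls round the work are solid. World frame = base frame: x ahead of the robot, y to its left, z up, the work surface at z = 0. Lengths are in mm, angles in degrees, forces in N, time in s.
With the tool pointing down it reaches from about 325 to 925 mm from the base axis. Payload 3.1 kg.
Tool frame: the origin (TCP) lies on the centre line of the jaws, within the pads' length; the fingertips stand manip.tip_reach ahead of it and the grasp point (between the pads) lies 3 mm ahead of it (manip.tip_reach is the distance from the TCP to the fingertips, in mm); z points along the fingers, y is the line along which they close (so a half turn about z gives the same grasp; the last joint's range is limited). The gripper opens to 85 mm and grips with 20 to 120 N. Pads are 22 mm wide; open, the fingers measure 114 mm over their backs; the gripper's body (76 mm by 85 mm) begins 54 mm behind the grasp point. The pads swing forward as they close: fully open they stand 13 mm farther back than shut.
Start: joints at [-76.788, 12.427, 92.441, -0, 75.132, -6.429], TCP at [210.1, -588.64, 253.3] pointing down, gripper open.
Joint ranges: [-157.48, 157.48], [-44.54, 120.13], [17.64, 146.25], [-64.5, 244.5], [7.68, 150.69], [-147.95, 147.95]. Speed limits (degrees/s): [159.86, 159.86, 180, 180, 180, 180].

### API

Orientations are given as [roll, pitch, yaw] about the fixed x, y, z axes, in that order (R = Rz(yaw) Ry(pitch) Rx(roll)).
In Python, from workcell import manip gives the robot as it stands. The module is installed in compiled form; this text tells all that it offers.
- The arm moves only by the shell command python3 -m jog 'ROWS'. ROWS is JSON, a list of rows, each a list of 3 entries, a list of its own where there are three numbers: the finger opening in mm, from 0 to 85.4, then the shift along the tool's x, y, z in mm, then the turn about the tool's z in degrees. A call has 1 to 5 rows; each row is the pose to reach, as a shift and turn from the pose commanded when the call began, along the tool's axes at that moment; what a row does not reach only later rows make up. A row lasts 1/8 s, in which the tool goes at most 62.5 mm and 10.7 degrees, less where a joint would pass 70% of its speed; a pose out of reach is approached as far as the arm can. A call with a gripper value outside its range is refused whole. The fingers move at their own pace and stop on an object; the grip force is fixed at half the most. Time passes only in rows, so rows that repeat a pose let the fingers close. It gives the time, the measured TCP pose, the force, the opening and the grip force at its end, in the units of the state.
- manip.get_obs(): the state, without advancing time (a new reading comes with each control period).
- manip.grab_frame(name): name is "scene" or "top" or "wrist"; returns (picture, depth): 384x512x3 uint8, red, green, blue; 384x512 float32, mm along the optical axis (not along the pixel's ray), 0 where there is no reading.
- manip.calibration(name): a dict with "fovy" (degrees; the focal length in pixels is half the picture's height over the tangent of half this angle, whatever the lens; pixels are square), "cx", "cy" (the principal point, pixels), "origin" and "rotation" of the camera in the world. Camera axes: x right, y down, z forward; pixel columns grow to the right and rows downward; lengths in mm; the calibration is good to about 2 mm. A picture is of the moment at which its call begins: read the wrist's pose just before it. calibration takes no time and is no camera call; for the wrist camera it gives the pose at the moment of the call.
- manip.close_job(): hands the job in; it is judged then, once.
The state is a dict: "time_s": time; "joint_positions": joint angles; "joint_vel": joint speeds; "tau": joint torques, N m; "tool_pos": TCP position; "orientation": TCP orientation; "wrist_force": force on the tool from outside, world axes, zero at the start; "wrist_torque": the same for the moment, N m; "gripper_width": finger opening in mm; "grip_force": force on a finger pad.
Only numpy, scipy, OpenCV 4.12 (cv2) and the standard library are available. Lean on these libraries where they do the work, as an engineer would, in place of code of your own. Each camera call takes 0.05 s, during which the arm holds its last target. There are 200 camera calls.

### The job

Take the brass flanged bushing by its hub and set it, barrel down, in the bore of the round green bearing housing; then push it down steadily with the gripper, driving the black seal ring ahead of it, until its flange lies flat on the housing and the force rises. Do not drop it in or go on forcing it once it is home, let go of it at the end, and leave the white plastic bushing standing where it is.

Things in the scene. Friction and masses are not known exactly. Their poses are not given: they have to be found in the camera images.
- brass_bushing_hub (a point): Brass flanged bushing, 57 mm tall, 0.11 kg, standing on its nose: barrel 32 mm wide, 26 long (nose tapered to 26 wide over 6 mm); flange 56 wide, 5 thick; on top a round hub 30 wide, 26 tall, to grasp from above at any yaw. Point: middle of the hub, on the axis (z up); 13 mm above the flange's top, 18 above its underside, 44 above the nose's end. The flange may be pushed on too.
- bore_mouth (a point): Centre of the bore's mouth, level with the top face (46 mm above table) of the bearing housing: green round turret 72 mm wide on a bolted 105 x 84 x 10 mm foot. z up along the bore. The mouth is an aluminium funnel, 46 mm wide narrowing to the 35 mm bore 9 mm down. Fully home, the flange rests on the top face and the hub's middle is 18 mm above this point.
- seal (a joint): Black seal ring, tight in the bore: how far down it is driven (m). At 0 (starts 0 to 0.003) its top is 15 mm below the mouth. Resists with about 10 N, stays where left. A bushing set on it lightly has its flange 8 to 11 mm above the housing; home, the joint reads about 0.011 and the force rises sharply at the stop: 15 to 20 N in all is enough, over 60 too much.
- plastic_bushing_hub (a point): White plastic bushing, same shape and sizes as the brass one; the point is the middle of its hub. Not wanted: leave it standing.
There are look-alikes about, which are no part of the job. Leave any orange or red look-alike of the part that bears plastic_bushing_hub alone.

How it is judged:
By the outcome, as a careful person would: the job done as asked, in the order asked, and still so for the second after the job is handed in, with the robot touching nothing.
It also fails if it takes over 38 s, if anything falls off the work surface, if the arm or the gripper's body presses on something with over 40 N, if the wrist force passes 120 N, or if a joint passes its speed limit or range.

## Working session

There is one attempt and no reset: what is moved stays moved. The work goes in short steps, Python scripts to look and compute and a shell command to move; the robot and the scene stay as the last step left them, time stands still between calls to the robot, and variables do not carry over. Pictures are saved under pics/ and viewed, at most 10 in all, crops included, and the job is handed in when it is done.

```bash
mkdir -p pics; cat > h.py <<'E'
import numpy as np,cv2
from workcell import manip
def grab(n):
    c=manip.calibration(n);im,d=manip.grab_frame(n);return im,d,c
def pts(d,c):
    H,W=d.shape;f=H/2/np.tan(np.radians(c['fovy'])/2)
    v,u=np.mgrid[:H,:W];P=np.stack([(u-c['cx'])/f*d,(v-c['cy'])/f*d,d],-1)
    return P@np.array(c['rotation']).T+np.array(c['origin'])
E
python3 - <<'E'
from h import *
print(manip.get_obs(),manip.tip_reach)
ims=[]
for n in("top","scene"):
    im,d,c=grab(n);print(n,c);np.savez(n,im=im,d=d);cv2.imwrite(f'pics/{n}0.png',im[:,:,::-1])
E
```

```text
{'time_s': 0.0, 'joint_positions': array([-7.67873374e+01,  1.24777999e+01,  9.25308001e+01,  9.22369040e-06,
        7.51317570e+01, -6.42819528e+00]), 'joint_vel': array([ 0.07351529,  0.02444058,  0.0595211 ,  0.01186333,  0.03356063,
       -0.10088013]), 'tau': array([-1.51247827e-04, -3.96841943e+01, -3.03854156e+01, -1.15133571e-04,
        9.50860558e-03,  3.64311887e-06]), 'tool_pos': array([ 209.92256293, -587.86310476,  251.9357682 ]), 'orientation': array([-1.79860526e+02, -1.57229169e-02,  1.96408363e+01]), 'wrist_force': array([-0.0183835 , -0.57992119,  0.04166114]), 'wrist_torque': array([-0.02461385, -0.03756518, -0.0347754 ]), 'grip_force': 0.0, 'gripper_width': 85.2130921247308} 22.0
top {'fovy': 52.73873806564988, 'cx': 256.9392865395637, 'cy': 194.06227249304533, 'origin': array([338.87299598, 247.27722598, 897.117854  ]), 'rotation': array([-172.56859917,   -1.1966979 ,  -91.51236397])}
scene {'fovy': 44.581059350303384, 'cx': 260.4317467822458, 'cy': 193.59203315781411, 'origin': array([-69.40259173, 658.98487882, 637.44621807]), 'rotation': array([-130.19974648,    0.24614609, -131.06520764])}
```

View pics/top0.png

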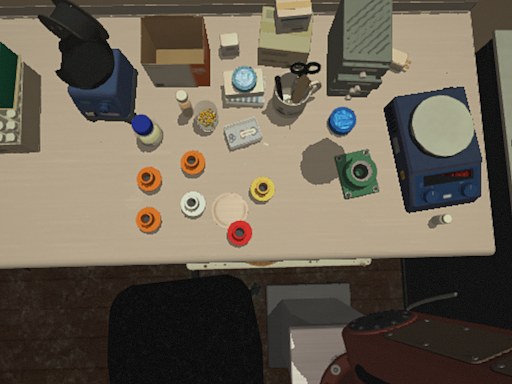

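View pics/scene0.png

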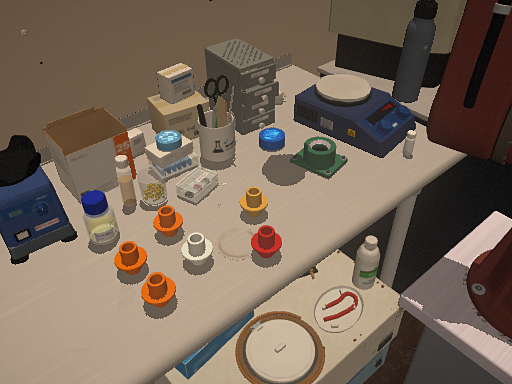

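The top view shows the brass bushing at (262,189), the housing at (360,172), the white bushing at (192,204) and the red one at (239,234). In the scene view, brass is at (254,202) and the housing at (320,152).

```bash
cat >> h.py <<'E'
from scipy.spatial.transform import Rotation as Ro
def pts(d,c):
    H,W=d.shape;f=H/2/np.tan(np.radians(c['fovy'])/2)
    v,u=np.mgrid[:H,:W];P=np.stack([(u-c['cx'])/f*d,(v-c['cy'])/f*d,d],-1)
    return P@Ro.from_euler('xyz',c['rotation'],degrees=True).as_matrix().T+np.array(c['origin'])
def circ(P):
    (x,y),r=cv2.minEnclosingCircle(P[:,:2].astype(np.float32));return np.round([x,y,r],1)
def blob(im,P,lo,hi,box):
    h=cv2.cvtColor(im,cv2.COLOR_RGB2HSV);m=cv2.inRange(h,lo,hi)
    k=np.zeros_like(m);k[box[1]:box[3],box[0]:box[2]]=1;return (m*k>0)
E
python3 - <<'E'
from h import *
for n,bb,hb in(("top",(240,165,285,212),(325,140,390,205)),("scene",(232,180,275,222),(285,130,355,180))):
    z=np.load(n+'.npz');P=pts(z['d'],manip.calibration(n));im=z['im']
    print(n,'table',P[235,300] if n=='top' else P[215,330])
    m=blob(im,P,(18,110,60),(32,255,255),bb)&(z['d']>0);Q=P[m]
    print(m.sum(),'z',np.percentile(Q[:,2],[2,25,50,75,98]).round(1))
    for lo,hi in((20,40),(48,75)):
        q=Q[(Q[:,2]>lo)&(Q[:,2]<hi)];print(lo,len(q),circ(q),np.median(q,0).round(1))
    m=blob(im,P,(60,60,20),(90,255,255),hb)&(z['d']>0);Q=P[m]
    for lo,hi in((3,18),(40,55)):
        q=Q[(Q[:,2]>lo)&(Q[:,2]<hi)];print('H',lo,len(q),circ(q),np.median(q,0).round(1))
E
```

```text
top table [357.67000327 128.62282328   0.88187132]
382 z [ 1.5 30.2 31.4 33.1 58.8]
20 301 [463.6 214.6  27.5] [461.7 215.   30.9]
48 68 [463.1 214.6  14.7] [464.2 215.3  56.9]
H 3 582 [496.6  -7.8  63.4] [480.8   2.    9.9]
H 40 418 [496.9  -7.8  36. ] [492.7  -2.6  45.8]
scene table [358.86514495 105.24314988   0.62688941]
137 z [29.  31.3 32.3 33.1 59. ]
20 113 [463.7 216.7  26.7] [456.5 227.2  32. ]
48 23 [465.1 217.6  13.8] [460.2 220.5  57.4]
H 3 208 [496.7  -4.2  63.5] [460.1  -4.2  10.5]
H 40 236 [499.2  -5.5  36.7] [492.   -4.4  47. ]
```

Both views agree: brass at about (463.6, 215.5), flange top at z 31 and hub top at z 57. The housing is at about (497, -7), top face at z 46. Next I move above the brass bushing.

```bash
cat >> h.py <<'E'
def to(x,y,z):
    o=manip.get_obs();R=Ro.from_euler('xyz',o['orientation'],degrees=True).as_matrix()
    print('t',round(o['time_s'],2),'pos',o['tool_pos'].round(1),'rpy',o['orientation'].round(2),'w',o['gripper_width'],'F',o['wrist_force'].round(1))
    print('shift',(R.T@(np.array([x,y,z])-o['tool_pos'])).round(1))
E
python3 -m jog '[[85,[37,-49,0],0],[85,[74,-98,0],0],[85,[111,-147,0],0],[85,[148,-196,0],0],[85,[185,-245,0],0]]'
python3 -m jog '[[85,[37,-49,0],0],[85,[74,-98,0],0],[85,[111,-147,0],0],[85,[148,-196,0],0],[85,[185,-245,0],0]]'
python3 -c "
from h import *
to(463.6,215.5,190)"
```

```text
time_s: 0.72
tool_pos: [302.0, -293.6, 252.8]
orientation: [-180.0, -0.0, 19.6]
wrist_force: [1.1, -0.4, 1.1]
gripper_width: 85.1
grip_force: 0.0
time_s: 1.35
tool_pos: [393.9, -0.8, 253.2]
orientation: [180.0, -0.0, 19.6]
wrist_force: [1.1, -0.5, 0.1]
gripper_width: 84.9
grip_force: 0.0
t 1.35 pos [393.9  -0.8 253.2] rpy [ 1.7996e+02 -4.0000e-02  1.9630e+01] w 84.88784474294685 F [ 1.1 -0.5  0.1]
shift [ 138.3 -180.3   63.2]
```

```bash
python3 -m jog '[[85,[35,-45,16],0],[85,[70,-90,32],0],[85,[104,-135,47],0],[85,[137,-179,63],0],[85,[137,-179,63],0]]' >/dev/null
python3 -c "
from h import *
to(463.6,215.5,190)
im,d,c=grab('wrist');np.savez('w1',im=im,d=d,o=c['origin'],r=c['rotation'],k=[c['fovy'],c['cx'],c['cy']]);cv2.imwrite('pics/w1.png',im[:,:,::-1]);print(c)
P=pts(d,c);m=blob(im,P,(18,110,60),(32,255,255),(0,0,512,384))&(d>0);Q=P[m]
for lo,hi in((20,40),(48,75)):
    q=Q[(Q[:,2]>lo)&(Q[:,2]<hi)];print(lo,len(q),circ(q),np.median(q,0).round(1))"
```

```text
t 1.98 pos [461.7 214.4 188. ] rpy [-179.95    0.24   19.92] w 85.03796914269569 F [-0.8 -0.9  0. ]
shift [ 2.2 -0.4 -2.1]
{'fovy': 68.750882170117, 'cx': 253.76026272314905, 'cy': 190.23537275765273, 'origin': array([527.77708365, 237.41581722, 308.02881031]), 'rotation': array([ 1.64039469e+02,  1.48365250e-02, -7.01014266e+01])}
20 1423 [465.6 213.   27.8] [472.8 216.6  30.8]
48 494 [465.3 213.1  14.9] [465.8 213.   56.4]
```

View pics/w1.png

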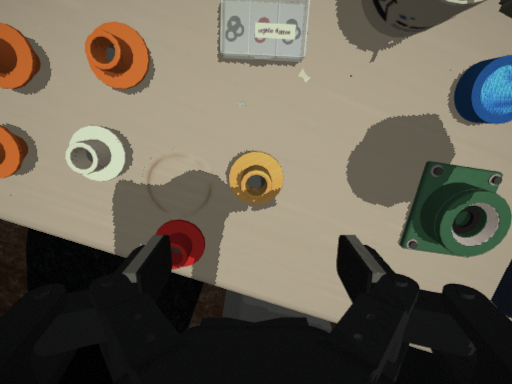

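The wrist view shows the brass bushing at (256,181) between the jaws, the housing at (468,222), and red at (180,245) clear of the fingers' path. The wrist camera gives (465.5, 213), so I use the mean (464.5, 214.3) and descend to TCP z 56.

```bash
python3 -m jog '[[85,[2,0,40],0],[85,[2,1,75],0],[85,[2,1,95],0],[85,[2,1,105],0],[85,[2,1,105],0]]' >/dev/null
python3 -c "
from h import *
to(464.5,214.3,56)"
```

```text
t 2.65 pos [464.7 210.7  85.3] rpy [1.7999e+02 4.0000e-02 1.9570e+01] w 85.43994039809971 F [-0.8 -0.7  0.1]
shift [ 1.  -3.5 29.3]
```

```bash
python3 -m jog '[[85,[1,-3.5,10],0],[85,[1,-3.5,20],0],[85,[1,-3.5,29],0],[85,[1,-3.5,29],0]]' >/dev/null
python3 -c "
from h import *
to(464.5,214.3,56)"
python3 -m jog '[[26,[0,0,0],0],[26,[0,0,0],0],[26,[0,0,0],0],[26,[0,0,0],0],[26,[0,0,0],0]]'
python3 -m jog '[[26,[0,0,0],0],[26,[0,0,0],0],[26,[0,0,0],0]]'
```

```text
t 3.15 pos [463.7 215.   55.1] rpy [-1.7999e+02  1.5000e-01  1.9650e+01] w 84.89531330469208 F [-0.5  0.2 -1.2]
shift [ 0.5  0.9 -0.9]
time_s: 3.78
tool_pos: [465.1, 215.4, 56.9]
orientation: [-180.0, -0.0, 19.6]
wrist_force: [-0.9, -0.5, 3.6]
gripper_width: 28.5
grip_force: 58.9
time_s: 4.15
tool_pos: [465.2, 215.4, 56.9]
orientation: [-180.0, -0.1, 19.6]
wrist_force: [-1.2, -0.6, 5.9]
gripper_width: 28.3
grip_force: 59.1
```

```bash
python3 -m jog '[[26,[0,0,-15],0],[26,[0,0,-45],0],[26,[0,0,-75],0],[26,[0,0,-95],0],[26,[0,0,-95],0]]'
python3 - <<'E'
from h import *
to(497,-7,150)
for n in('wrist','top'):
    im,d,c=grab(n);P=pts(d,c);cv2.imwrite(f'pics/{n}2.png',im[:,:,::-1])
    o=manip.get_obs()['tool_pos'];print(n,o.round(1))
    m=blob(im,P,(18,110,60),(32,255,255),(0,0,512,384))&(d>0);Q=P[m];Q=Q[np.linalg.norm(Q[:,:2]-o[:2],axis=1)<60]
    print(len(Q),np.percentile(Q[:,2],[2,25,50,75,98]).round(1));zf=np.median(Q[:,2]);q=Q[abs(Q[:,2]-zf)<4];print(circ(q))
    m=blob(im,P,(60,60,20),(90,255,255),(0,0,512,384))&(d>0);Q=P[m]
    q=Q[(Q[:,2]>42)&(Q[:,2]<52)&(np.hypot(Q[:,0]-497,Q[:,1]+7)<45)];print('H',len(q),circ(q),np.median(q,0))
E
```

```text
time_s: 4.78
tool_pos: [466.1, 215.7, 153.4]
orientation: [180.0, -0.3, 19.6]
wrist_force: [0.7, 0.1, -1.1]
gripper_width: 28.5
grip_force: 59.3
t 4.78 pos [466.1 215.7 153.4] rpy [179.99  -0.27  19.65] w 28.506399340079447 F [ 0.7  0.1 -1.1]
shift [-45.8 220.1   3.3]
wrist [465.  215.3 151.9]
5167 [126.  127.7 135.2 151.9 154.2]
[470.3 215.1  14.9]
H 1680 [499.2  -8.2  35.7] [490.11894947  11.74465272  45.68988308]
top [464.2 215.  150.8]
60 [123.7 125.3 126.4 128.7 271.3]
[446.4 209.1  15.1]
H 252 [496.8  -8.   35.6] [509.11390625 -21.14806001  45.79892893]
```

View pics/wrist2.png

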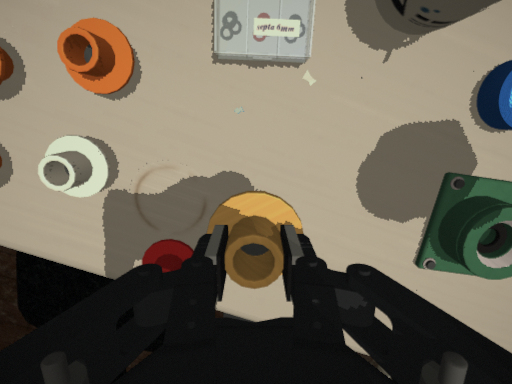

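The wrist view shows the bushing upright in the jaws, hub rim at (253,255) and flange behind it at (255,220); the housing is at (490,240). All three cameras agree on the brass-to-housing displacement, (33.6, -222), so I move by that.

```bash
python3 -m jog '[[26,[-6,30,0],0],[26,[-16,80,0],0],[26,[-27,140,0],0],[26,[-37,190,0],0],[26,[-43,220,0],0]]' >/dev/null
python3 -m jog '[[26,[0,0,15],0],[26,[0,0,25],0],[26,[0,0,25],0]]'
python3 - <<'E'
from h import *
for n in('wrist','scene','top'):
    im,d,c=grab(n);P=pts(d,c);cv2.imwrite(f'pics/{n}3.png',im[:,:,::-1])
    o=manip.get_obs()['tool_pos'];print(n,o.round(1))
    m=blob(im,P,(18,100,40),(32,255,255),(0,0,512,384))&(d>0);Q=P[m];Q=Q[(np.linalg.norm(Q[:,:2]-o[:2],axis=1)<60)&(Q[:,2]<150)]
    for lo,hi in((90,108),(108,118),(118,140)):
        q=Q[(Q[:,2]>lo)&(Q[:,2]<hi)]
        if len(q)>5: print(lo,len(q),circ(q),np.median(q,0).round(1))
    m=blob(im,P,(60,60,20),(90,255,255),(0,0,512,384))&(d>0);Q=P[m]
    q=Q[(Q[:,2]>42)&(Q[:,2]<52)&(np.hypot(Q[:,0]-497,Q[:,1]+7)<45)]
    if len(q)>5: print('H',len(q),circ(q),np.median(q,0))
E
python3 -c "
import cv2,numpy as np
a=cv2.imread('pics/wrist3.png');b=cv2.imread('pics/scene3.png')[60:252,230:486]
cv2.imwrite('pics/m3.png',np.hstack([cv2.resize(a,(400,300)),cv2.resize(b,(400,300))]))"
```

```text
time_s: 5.88
tool_pos: [496.0, -5.1, 123.9]
orientation: [-179.8, 0.3, 19.7]
wrist_force: [-0.2, 0.0, -1.0]
gripper_width: 28.3
grip_force: 59.4
wrist [496.9  -5.2 124.9]
90 2814 [496.3  -6.2  27.6] [510.8  -1.6  98. ]
108 770 [ 5.005e+02 -3.000e-01  1.800e+01] [496.2  -5.4 113.4]
118 1788 [496.1  -6.5  15.6] [497.3  -5.7 123.5]
H 2146 [500.2  -9.4  35.6] [520.10091783  -3.12186242  45.69240759]
scene [497.6  -5.4 125.7]
90 35 [494.8  -3.7  26.9] [485.1   0.8 100.3]
H 145 [497.3  -6.1  35.9] [492.56022725  -3.38546218  46.68858256]
top [498.1  -5.5 126.2]
90 117 [495.   -4.6  27.4] [479.2  -2.6  99.5]
H 231 [496.3  -7.3  35.7] [476.3344484    8.57460747  45.92882974]
```

View pics/m3.png

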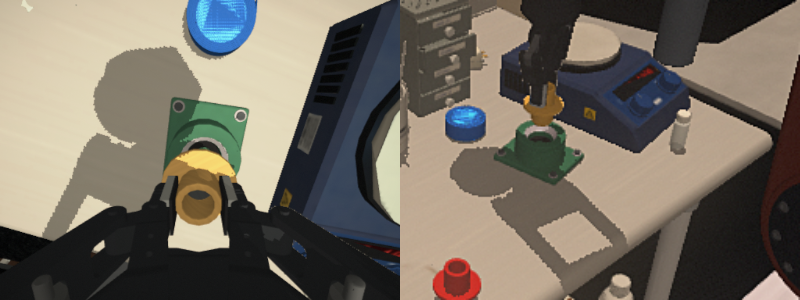

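The jaws hold the bushing centred just above the housing mouth (wrist pane (200,155), scene pane (540,130)). The cameras agree on a small correction of about (+1.7, -2.6) mm. I apply it, then descend while watching the force.

```bash
python3 -m jog '[[26,[0.7,3,0],0],[26,[0.7,3,6],0],[26,[0.7,3,12],0],[26,[0.7,3,18],0],[26,[0.7,3,18],0]]'
python3 -m jog '[[26,[0,0,4],0],[26,[0,0,8],0],[26,[0,0,11],0],[26,[0,0,14],0],[26,[0,0,14],0]]'
```

```text
time_s: 6.65
tool_pos: [499.0, -8.9, 107.3]
orientation: [-179.9, 0.1, 19.6]
wrist_force: [0.1, -0.6, -1.4]
gripper_width: 28.3
grip_force: 59.4
time_s: 7.28
tool_pos: [499.6, -9.0, 94.0]
orientation: [-180.0, 0.0, 19.6]
wrist_force: [0.8, 0.6, -0.6]
gripper_width: 28.3
grip_force: 59.4
```

```bash
python3 -m jog '[[26,[0,0,1],0],[26,[0,0,2],0],[26,[0,0,3],0],[26,[0,0,3],0]]'
python3 -m jog '[[26,[0,0,1],0],[26,[0,0,2],0],[26,[0,0,3],0],[26,[0,0,3],0]]'
```

```text
time_s: 7.78
tool_pos: [499.8, -9.0, 91.2]
orientation: [-180.0, 0.0, 19.6]
wrist_force: [-0.5, 0.5, -1.4]
gripper_width: 28.7
grip_force: 59.4
time_s: 8.28
tool_pos: [499.7, -9.0, 88.2]
orientation: [-180.0, 0.0, 19.6]
wrist_force: [0.1, 0.1, -0.5]
gripper_width: 28.1
grip_force: 59.4
```

```bash
python3 -m jog '[[26,[0,0,1],0],[26,[0,0,2],0],[26,[0,0,3],0],[26,[0,0,3],0]]'
python3 -m jog '[[26,[0,0,0.7],0],[26,[0,0,1.4],0],[26,[0,0,2],0],[26,[0,0,2],0]]'
```

```text
time_s: 8.78
tool_pos: [500.5, -9.0, 86.8]
orientation: [180.0, -0.0, 19.6]
wrist_force: [-1.8, 0.2, 8.0]
gripper_width: 28.7
grip_force: 60.1
time_s: 9.28
tool_pos: [500.5, -9.0, 84.9]
orientation: [180.0, -0.0, 19.6]
wrist_force: [-2.4, 1.8, 9.3]
gripper_width: 28.3
grip_force: 60.1
```

The seal is being driven at about 9–10 N. I continue steadily and relieve the small side force.

```bash
python3 -m jog '[[26,[-0.3,-0.6,0.7],0],[26,[-0.3,-0.6,1.4],0],[26,[-0.3,-0.6,2.1],0],[26,[-0.3,-0.6,2.8],0],[26,[-0.3,-0.6,2.8],0]]'
python3 -m jog '[[26,[0,0,0.5],0],[26,[0,0,1],0],[26,[0,0,1.5],0],[26,[0,0,2],0],[26,[0,0,2],0]]'
```

```text
time_s: 9.9
tool_pos: [500.4, -8.9, 82.3]
orientation: [179.9, -0.1, 19.7]
wrist_force: [-2.7, -0.1, 8.1]
gripper_width: 28.5
grip_force: 60.1
time_s: 10.52
tool_pos: [500.4, -8.9, 80.3]
orientation: [179.9, -0.1, 19.7]
wrist_force: [-3.1, -0.6, 8.6]
gripper_width: 28.3
grip_force: 60.2
```

```bash
python3 -m jog '[[26,[-0.5,0,0.5],0],[26,[-0.5,0,1],0],[26,[-0.5,0,1.5],0],[26,[-0.5,0,1.5],0]]'
python3 -m jog '[[26,[0,0,0.4],0],[26,[0,0,0.8],0],[26,[0,0,1.2],0],[26,[0,0,1.2],0]]'
```

```text
time_s: 11.02
tool_pos: [500.3, -9.0, 78.9]
orientation: [179.9, -0.1, 19.6]
wrist_force: [-2.0, -0.4, 7.5]
gripper_width: 28.5
grip_force: 60.1
time_s: 11.52
tool_pos: [500.3, -9.0, 77.7]
orientation: [179.9, -0.1, 19.6]
wrist_force: [-2.8, 0.6, 9.1]
gripper_width: 28.7
grip_force: 60.1
```

```bash
python3 -m jog '[[26,[0,0,0.4],0],[26,[0,0,0.8],0],[26,[0,0,0.8],0]]' | grep -A9 tool
python3 -m jog '[[26,[0,0,0.4],0],[26,[0,0,0.7],0],[26,[0,0,0.7],0]]' | grep force
```

```text
tool_pos: [500.3, -9.0, 77.3]
orientation: [179.9, -0.1, 19.7]
wrist_force: [-2.3, -0.1, 10.2]
gripper_width: 28.2
grip_force: 60.2
wrist_force: [-4.2, 0.6, 14.2]
grip_force: 60.5
```

```bash
python3 -m jog '[[26,[0,0,0.3],0],[26,[0,0,0.5],0],[26,[0,0,0.5],0]]' | grep -v grip
python3 - <<'E'
from h import *
for n in('wrist','scene'):
    im,d,c=grab(n);P=pts(d,c)
    cv2.imwrite(f'pics/{n}4.png',im[:,:,::-1])
    m=blob(im,P,(18,100,40),(32,255,255),(0,0,512,384))&(d>0);Q=P[m];Q=Q[np.hypot(Q[:,0]-499,Q[:,1]+8)<40];q=Q[(Q[:,2]>40)&(Q[:,2]<60)];print(n,len(q),circ(q),np.median(q[:,2]))
import cv2
a=cv2.imread('pics/wrist4.png');b=cv2.imread('pics/scene4.png')[110:206,260:388]
cv2.imwrite('pics/m4.png',np.hstack([cv2.resize(a,(400,300)),cv2.resize(b,(400,300),interpolation=2)]))
E
```

```text
time_s: 12.65
tool_pos: [500.4, -9.0, 77.1]
orientation: [179.9, -0.1, 19.7]
wrist_force: [-4.9, 0.6, 17.6]
wrist 2703 [499.2 -11.7  29.7] 51.320302624682824
scene 44 [499.5 -10.6  30.4] 51.469269757570544
```

View pics/m4.png

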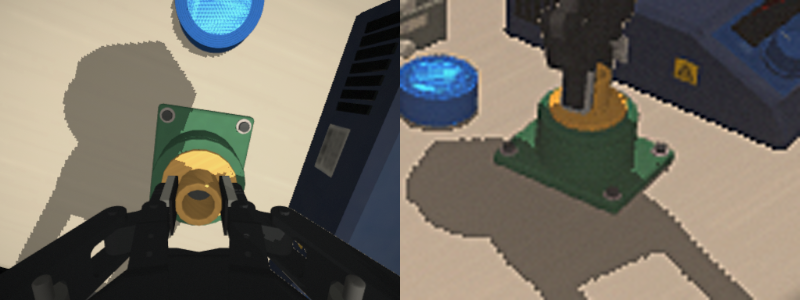

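The flange lies on the turret (scene pane (590,105)) with its top at z 51.4, against 51 expected when home. The descent has stopped and the force has risen to 17.6 N, so it is home. I release it.

```bash
python3 -m jog '[[50,[0,0,-0.5],0],[50,[0,0,-0.5],0],[50,[0,0,-0.5],0],[50,[0,0,-0.5],0]]'
python3 -m jog '[[50,[0,0,-10],0],[50,[0,0,-30],0],[50,[0,0,-60],0],[50,[0,0,-90],0],[50,[0,0,-120],0]]'
python3 -m jog '[[50,[-20,-40,-20],0],[50,[-40,-80,-20],0],[50,[-60,-120,-20],0],[50,[-60,-120,-20],0]]'
python3 - <<'E'
from h import *
V=[]
for n in('top','scene'):
    im,d,c=grab(n);P=pts(d,c);V.append(im[:,:,::-1])
    m=blob(im,P,(18,100,40),(32,255,255),(0,0,512,384))&(d>0);Q=P[m];Q=Q[np.hypot(Q[:,0]-499,Q[:,1]+8)<45]
    q=Q[(Q[:,2]>40)&(Q[:,2]<60)];print(n,len(q),circ(q),np.percentile(q[:,2],[5,50,95]).round(1))
    A=np.c_[q[:,:2]-q[:,:2].mean(0),np.ones(len(q))];print('plane',np.linalg.lstsq(A,q[:,2],rcond=None)[0])
    q=Q[(Q[:,2]>70)];print('hub',len(q),circ(q),np.median(q[:,2]))
cv2.imwrite('pics/m5.png',np.hstack([cv2.resize(V[0],(400,300)),cv2.resize(V[1],(400,300))]))
E
```

```text
time_s: 13.25
tool_pos: [498.5, -8.7, 73.9]
orientation: [-180.0, 0.0, 19.6]
wrist_force: [0.4, -0.8, 0.5]
gripper_width: 50.1
grip_force: 0.0
time_s: 13.88
tool_pos: [498.9, -8.7, 196.0]
orientation: [180.0, -0.0, 19.6]
wrist_force: [-0.0, -0.7, 0.2]
gripper_width: 49.9
grip_force: 0.0
time_s: 14.38
tool_pos: [400.2, 85.5, 214.5]
orientation: [-180.0, -0.0, 19.8]
wrist_force: [1.1, -1.2, -0.3]
gripper_width: 50.0
grip_force: 0.0Traceback (most recent call last):
  File "<stdin>", line 6, in <module>
    return _quantile_unchecked(
        a, q, axis, out, overwrite_input, method, keepdims, weights)
    return _ureduce(a,
                    func=_quantile_ureduce_func,
    ...<5 lines>...
                    overwrite_input=overwrite_input,
                    method=method)
    r = func(a, **kwargs)
    result = _quantile(arr,
                       quantiles=q,
    ...<2 lines>...
                       out=out,
                       weights=wgt)
    slices_having_nans = np.isnan(arr[-1, ...])
                                  ~~~^^^^^^^^^
IndexError: index -1 is out of bounds for axis 0 with size 0
```

The arm is probably blocking the top camera. I'll look with the scene and wrist cameras instead.

```bash
python3 - <<'E'
from h import *
V=[]
for n in('wrist','scene'):
    im,d,c=grab(n);P=pts(d,c);V.append(im[:,:,::-1])
    m=blob(im,P,(18,100,40),(32,255,255),(0,0,512,384))&(d>0);Q=P[m];Q=Q[np.hypot(Q[:,0]-499,Q[:,1]+8)<45]
    q=Q[(Q[:,2]>40)&(Q[:,2]<60)]
    if len(q)>5:
        print(n,len(q),circ(q),np.percentile(q[:,2],[5,50,95]).round(1))
        A=np.c_[q[:,:2]-q[:,:2].mean(0),np.ones(len(q))];print('plane',np.linalg.lstsq(A,q[:,2],rcond=None)[0])
    q=Q[(Q[:,2]>70)]
    if len(q)>5: print('hub',len(q),circ(q),np.median(q[:,2]))
cv2.imwrite('pics/m5.png',np.hstack([cv2.resize(V[0],(400,300)),cv2.resize(V[1],(400,300))]))
E
```

```text
wrist 1616 [500.7 -12.5  29.6] [49.7 51.4 56.2]
plane [-3.20581410e-03 -1.20172706e-03  5.16536551e+01]
hub 638 [499.8 -10.5  15.1] 76.75691660827718
scene 88 [499.1 -11.1  29.5] [47.  52.3 54.3]
plane [ 1.16392353e-02 -2.39196459e-02  5.18681180e+01]
hub 37 [499.3  -7.8  15.8] 77.45920183277269
```

View pics/m5.png

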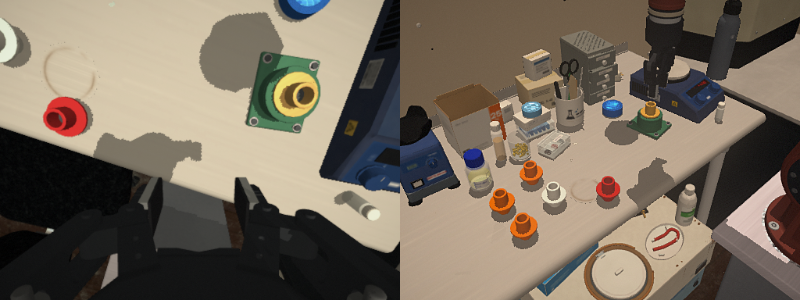

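The bushing sits flat in the housing (wrist pane (298,95), scene pane (650,110)). The hub top is at z 77, as expected, and the flange top at 51.5 with no tilt. The white bushing still stands at (553,193) and the gripper is clear.

```bash
python3 -m jog '[[50,[0,0,0],0],[50,[0,0,0],0]]' | grep force; python3 -c "
from workcell import manip
print(manip.close_job())"
```

```text
wrist_force: [0.4, -0.4, -0.0]
grip_force: 0.0
the job is handed in; nothing more can be done
None
```

The brass bushing is home in the green housing with its flange flat on the top face. The push ended at about 18 N, the gripper has let go, the white bushing still stands where it was, and the job is handed in.

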